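# Cull the bad sleeves, then hold the clamp jaw open at the mark

## Task

Get this batch of white sleeves ready for the clamping jig: take the two faulty sleeves, the short one and the one with the broken rim, off the blue mat and put them in the orange bin, leaving the good sleeves and everything else where they are. Then pull the jig's spring-return slide away from the fixed jaw by its black crossbar until its black pointer lines up with the red mark, and hold it there for a workmate to load: the program finishes while still gripping the bar, with the slide steady at the mark.

Things in the scene. Friction and masses are not known exactly. Their poses are not given: they have to be found in the camera images.
- mat: Fixed flat blue plastic mat, 210 x 210 x 3 mm, on which the five sleeves stand, one near each corner and one in the middle; origin at the centre of its underside.
- sleeve_short: White octagonal plastic tube, 40 mm across flats, 43 mm across corners, 4 mm wall, standing upright on the mat; origin at the centre of its underside, z up, its +x axis square to one flat (flats every 45 degrees). FAULTY: only 40 mm tall.
- sleeve_chipped: White octagonal plastic tube, 40 mm across flats, 43 mm across corners, 4 mm wall, standing upright on the mat; origin at the centre of its underside, z up, its +x axis square to one flat (flats every 45 degrees). FAULTY: 60 mm tall, but the rim is broken down on its +x side: the flat facing +x is only 30 mm tall and the two flats beside it (at +45 and -45 degrees) 36 mm; the other five are whole.
- sleeve_a: White octagonal plastic tube, 40 mm across flats, 43 mm across corners, 4 mm wall, standing upright on the mat; origin at the centre of its underside, z up, its +x axis square to one flat (flats every 45 degrees). Good: 60 mm tall, whole; stays where it stands.
- sleeve_b: White octagonal plastic tube, 40 mm across flats, 43 mm across corners, 4 mm wall, standing upright on the mat; origin at the centre of its underside, z up, its +x axis square to one flat (flats every 45 degrees). Good: 60 mm tall, whole; stays where it stands.
- sleeve_c: White octagonal plastic tube, 40 mm across flats, 43 mm across corners, 4 mm wall, standing upright on the mat; origin at the centre of its underside, z up, its +x axis square to one flat (flats every 45 degrees). Good: 60 mm tall, whole; stays where it stands.
- bin: Fixed open orange bin for rejects, outside 130 (x) x 120 (y) x 70 mm high, walls and floor 4 mm; origin at the centre of its underside, x and y along its sides.
- jig: Fixed clamping jig, aluminium base 240 (x) x 140 (y) x 12 mm; origin at the centre of its underside. Its -x end faces roughly towards the robot side; the slide is pulled along -x. Apart from the slide's handle nothing on it is higher than 45 mm. The fixed jaw stands at its +x end.
- slide: Blue carriage of the jig with the moving rubber-faced jaw and a black crossbar on a stem; axes parallel to the jig's. Springs press it to +x (closed): 7 N to start it, 12.6 N at 45 mm, 15.6 N at 70 mm; it snaps shut when let go. Travel 85 mm along the jig's -x. Starts closed, 30 mm to +x of the jig's origin. Origin under the crossbar, level with the jig's underside.
- bar (a point): Centre of the black crossbar, which is 60 mm long (along the jig's y), 14 mm thick (along x) and 30 mm high, its middle 76 mm and its top 91 mm above the table; free on all sides for gripping from above.
- pointer (a point): Tip of the slide's thin black pointer (3 mm wide), on the jig's +y side, 59 mm from the centre line and 33.5 mm above the table; it has the same x along the jig as the crossbar's centre and moves with the slide.
- mark: Red mark: a clip fixed on the jig beside the pointer's path, with a thin upright blade (3 mm) 21 mm tall above its origin (centre of its underside); axes parallel to the jig's. It is 45 to 70 mm to -x of the pointer's closed position: the slide is at the mark when pointer and blade have the same x in the jig's frame.
- tape: Bystander, leave it where it is. Roll of yellow tape lying flat, 96 mm across, 36 mm high; origin at the centre of its underside.
- glue_gun: Bystander, leave it where it is. Black and green glue gun lying on its side, about 215 x 140 x 40 mm; origin under the barrel.
- bracket: Bystander, leave it where it is. White plastic angle bracket, 100 x 50 mm, 56 mm high; origin under the middle of its foot plate.
- wood_block: Bystander, leave it where it is. Plywood block 80 (x) x 120 (y) x 50 mm high; origin at the centre of its underside.
- screwdriver: Bystander, leave it where it is. Screwdriver lying flat near the robot's right side; origin under its middle.
There are look-alikes about, which are no part of the job. What is shaped like the sleeve_b but brown is not meant.

How it is judged:
On the way, in this order (a step that is already met when the one before it is completed fails the run):
1. both faulty sleeves lie in the bin, let go (x of sleeve_short in the frame of bin between -0.061 and 0.061 m and y of sleeve_short in the frame of bin between -0.056 and 0.056 m and z of sleeve_short in the frame of bin between 0 and 0.07 m and linear speed of each of sleeve_short, sleeve_chipped below 0.03 m/s and contact force between the fingers and sleeve_short below 0.1 N and x of sleeve_chipped in the frame of bin between -0.061 and 0.061 m and y of sleeve_chipped in the frame of bin between -0.056 and 0.056 m and z of sleeve_chipped in the frame of bin between 0 and 0.07 m and contact force between the fingers and sleeve_chipped below 0.1 N), for 0.2 s.
2. the slide is held by the fingers with its pointer at the mark (x of pointer in the frame of mark between -0.005 and 0.005 m and linear speed of slide below 0.01 m/s and contact force between the fingers and slide above 4 N), for 0.5 s.
At the end, for the whole second after the job is handed in: Both faulty sleeves rest inside the bin below its rim, released; the three good sleeves stand upright within 20 mm of where they were; bystanders are within 30 mm of where they were; the fingers still hold the slide (contact over 4 N), at rest, with its pointer within 5 mm of the mark along the jig (all of step 1 and all of step 2 and distance of each of sleeve_a, sleeve_b, sleeve_c from where it was at the start of the episode below 0.02 m and angle between each of sleeve_a, sleeve_b, sleeve_c's own z axis and vertical below 0.15 rad and distance of each of tape, glue_gun, bracket, wood_block, screwdriver from where it was at the start of the episode below 0.03 m); the arm keeps its last pose, push and grip.
It fails at once if a good sleeve is moved more than 20 mm or tipped (distance of any of sleeve_a, sleeve_b, sleeve_c from where it was at the start of the episode above 0.02 m or angle between any of sleeve_a, sleeve_b, sleeve_c's own z axis and vertical above 0.3 rad).
It fails at once if a bystander is moved more than 30 mm (distance of any of tape, glue_gun, bracket, wood_block, screwdriver from where it was at the start of the episode above 0.03 m).
It also fails if it takes over 67 s, if anything falls off the work surface, if the arm or the gripper's body presses on something with over 40 N, if the wrist force passes 120 N, or if a joint passes its speed limit or range.

## Robot

A 6-joint arm with a two-finger parallel gripper is mounted at the origin on the work surface. World frame = base frame: x ahead of the robot, y to its left, z up, the work surface at z = 0. Lengths are in m, angles in rad, forces in N, time in s.
With the tool pointing down it reaches from about 0.4 to 0.925 m from the base axis. Payload 12.5 kg.
Tool frame: the origin (TCP) lies where the fingers leave the gripper's body, on its centre line; the fingertips stand ahead of it and the grasp point (between the pads) lies 59 mm ahead of it (env.tip_reach is the z of the fingertips in the tool frame, in m); z points along the fingers, y is the direction in which the jaws open and shut (so a half turn about z gives the same grasp; the last joint's range is limited). The gripper opens to 95 mm and grips with 3 to 60 N. Pads are 20 mm wide; open, the fingers measure 119 mm over their backs; the gripper's body (75 mm by 180 mm) begins 59 mm behind the grasp point.
Start: joints at [-1.288, 0.491, 1.559, -0, 1.092, -0.106], TCP at [0.237, -0.578, 0.292] pointing down, gripper open.
Joint ranges: [-3.1, 3.1], [-0.84, 2.19], [0.05, 2.79], [-1.13, 4.28], [0.06, 2.93], [-2.69, 2.69]. Speed limits (rad/s): [2.22, 2.22, 2.79, 3.14, 3.14, 3.14].

## Interface

Orientations are given as a rotation vector (axis times angle).
In Python, from rig import env gives the robot as it stands.
- The arm moves only by the tool send_rows, never from a script. Its argument "plan" is a list that holds one entry, the list of rows, each a list of 7 numbers: the turn, a rotation vector about the world's x, y, z in rad, then the shift along the world's x, y, z in m, then the closure, from 0 (fully open) to 1 (shut). In form: [[[ax, ay, az, x, y, z, claw], ...]]. A call has 1 to 8 rows; each row shifts and turns the pose as measured when the row begins; what a row does not reach is not made up. A row lasts 1/8 s, in which the tool goes at most 62.5 mm and 10.7 degrees, less where a joint would pass 70% of its speed; a pose out of reach is approached as far as the arm can. A call is refused whole if a number of a shift passes 0.0625 or a number of a turn 0.188, either way. A call with a gripper value outside its range is refused whole. The fingers move at their own pace and stop on an object; the grip force is fixed at half the most. Time passes only in rows, so rows that do not move let the fingers close. It gives the time, the measured TCP pose, the force and the opening at its end, in the units of the state.
- env.state(): the state, without advancing time (a new reading comes with each control period).
- env.read_camera(name): name is "side" or "top" or "wrist"; returns a dict with "color" (420x560x3 uint8, red, green, blue), "fx", "fy", "cx", "cy" (pixels), "cam_to_world" (4x4, takes a point from camera to world coordinates). Camera axes: x right, y up, looking along -z (the intrinsics and any distortion apply to the point x, -y, -z); pixel columns grow to the right and rows downward; lengths in m; the calibration is good to about 2 mm. A picture is of the moment at which its call begins. There is no depth.
- env.job_done(): hands the job in, once; it reports no verdict.
Trained networks look in a picture, given as the dict that the camera call returned (one of the last four; its "shot" number tells which), for a name from the list of things; names that differ only in an ending like _2 or _b are one class to them, and where a whole thing is asked for, a point or a joint stands for the part that bears it (a point fixed in the world has none). Each returns a list of dicts, best first, with "confidence" (0 to 1); they miss things now and then, are a little off and sometimes report something else, mostly with a low value. They report only what shows in the picture. A call takes as long as a camera call. They do not tell look-alikes from the thing itself.
- env.boxes_of(target, picture): "xyz" ([x, y, z] in m, in the coordinates of the camera as it stood for that picture, good to about 4 mm: the middle of the surface that is visible of it).
- env.silhouettes(target, picture): "mask" (420x560 bool, what is visible of it).
The state is a dict: "t": time; "joint_positions": joint angles; "joint_vel": joint speeds; "effort": joint torques, N m; "ee_pos": TCP position; "eef_rot": TCP orientation; "wrist_force": force on the tool from outside, world axes, zero at the start; "torque": the same for the moment, N m; "gripper_width": opening from 0.0 (shut) to 1.0 (fully open).
Only numpy, scipy, OpenCV 4.12 (cv2) and the standard library are available. Lean on these libraries where they do the work, as an engineer would, in place of code of your own. Each camera call takes 0.05 s, during which the arm holds its last target. There are 200 camera calls.

## Working session

There is one attempt and no reset: what is moved stays moved. The work goes in short steps, Python scripts to look and compute and a tool call to move; the robot and the scene stay as the last step left them, time stands still between calls to the robot, and variables do not carry over. Pictures are saved under pics/ and viewed, about 8 in all and at most 12, crops included, and the job is handed in when it is done.

Besides the shell and the picture viewer there is one more tool, called after "Request:" in YAML: its name, and indented under it one key for each argument. send_rows: Moves the arm, as the interface text tells. Its arguments: {"type":"object","properties":{"plan":{"type":"array"}},"required":["plan"]}

```bash
ls; mkdir -p pics; cat > h.py <<'E'
import numpy as np, cv2
from rig import env
def shot(n,f=None):
    p=env.read_camera(n)
    if f: cv2.imwrite('pics/'+f,p['color'][:,:,::-1])
    return p
def w(p,c): 
    T=np.array(p['cam_to_world']); return T[:3,:3]@np.array(c)+T[:3,3]
def ray(p,u,v,z):
    T=np.array(p['cam_to_world']); d=T[:3,:3]@np.array([(u-p['cx'])/p['fx'],-(v-p['cy'])/p['fy'],-1.]); o=T[:3,3]
    return o+d*(z-o[2])/d[2]
def proj(p,X):
    T=np.array(p['cam_to_world']); c=T[:3,:3].T@(np.array(X)-T[:3,3]); return p['cx']+p['fx']*c[0]/-c[2], p['cy']-p['fy']*c[1]/-c[2]
E
python3 - <<'E'
from h import *
print(env.state(), env.tip_reach)
a=shot('top','top.png'); b=shot('side','side.png')
cv2.imwrite('pics/both.png',cv2.resize(np.vstack([a['color'],b['color']])[:,:,::-1],None,fx=.7,fy=.7))
for n,p in(('top',a),('side',b)):
    print(n,{k:p[k] for k in p if k not in('color',)})
    for t in ['mat','sleeve_short','sleeve_chipped','sleeve_a','bin','jig','slide','bar','pointer','mark','wood_block']:
        for d in env.boxes_of(t,p)[:6]: 
            X=w(p,d['xyz']); print(n,t,round(d['confidence'],2),X.round(3),np.round(proj(p,X)))
E
```

```text
pics
{'t': 0.0, 'joint_positions': array([-1.28761519e+00,  4.91542815e-01,  1.55947619e+00, -5.31282830e-06,
        1.09170715e+00, -1.05599693e-01]), 'joint_vel': array([-0.00198321, -0.00098145, -0.00055195, -0.00093814,  0.00284872,
       -0.00218509]), 'effort': array([-4.46565891e-04, -6.12646866e+01, -2.58178836e+01,  6.92107575e-02,
        4.82515327e-02, -1.07521271e-04]), 'ee_pos': array([ 0.23688479, -0.57818283,  0.2916629 ]), 'eef_rot': array([-3.08131455e+00, -6.06642406e-01,  1.65199055e-04]), 'wrist_force': array([ 0.30487588, -0.26913527,  0.58485931]), 'torque': array([ 0.04991099, -0.02090512,  0.06259018]), 'gripper_width': 0.9997511007672006} 0.0776
top {'fx': 402.56829098534644, 'fy': 402.56829098534644, 'cx': 274.10252882078885, 'cy': 206.08279203018972, 'cam_to_world': array([[-0.0218546 ,  0.99456623, -0.10178598,  0.40408755],
       [-0.99947055, -0.02418934, -0.02176006, -0.04417736],
       [-0.02410395,  0.10125653,  0.99456831,  1.10325683],
       [ 0.        ,  0.        ,  0.        ,  1.        ]]), 'shot': 1}
top mat 0.83 [ 0.495 -0.241  0.001] 
[... 1183 characters left out ...]
22   0.002] [287. 187.]
side sleeve_short 0.46 [ 0.562 -0.306  0.029] [267. 162.]
side sleeve_chipped 0.59 [ 0.578 -0.165  0.042] [257. 188.]
side sleeve_a 0.82 [ 0.501 -0.23   0.041] [287. 174.]
side sleeve_a 0.67 [ 0.444 -0.153  0.044] [306. 191.]
side sleeve_a 0.67 [ 0.429 -0.286  0.043] [313. 163.]
side sleeve_a 0.59 [ 0.378 -0.405  0.045] [330. 141.]
side bin 0.93 [ 0.535 -0.015  0.032] [268. 228.]
side slide 0.85 [0.564 0.222 0.04 ] [243. 304.]
side bar 0.92 [0.567 0.218 0.037] [242. 303.]
side bar 0.65 [ 0.439 -0.152  0.045] [308. 191.]
side bar 0.29 [0.752 0.075 0.009] [174. 259.]
side pointer 0.8 [0.563 0.22  0.036] [244. 304.]
side wood_block 0.83 [ 0.739 -0.127  0.053] [194. 192.]
```

View pics/top.png

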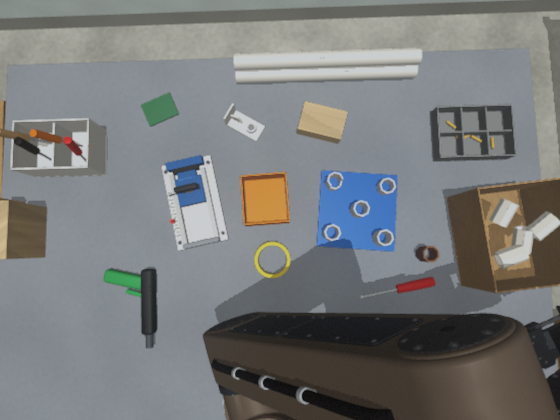

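View pics/side.png

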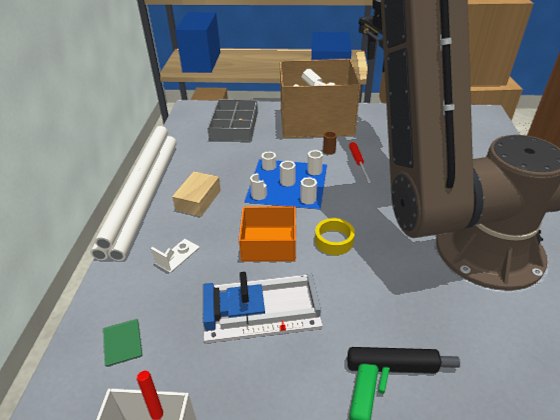

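The top view shows the mat with five sleeves at about (335,180), (387,187), (361,209), (332,232) and (385,238), and a brown look-alike at (428,254). The jig is at about (195,202), with the red mark near (173,221). The networks pick (335,180) as chipped and (387,187) as short, so I'll confirm that in one enlarged crop.

```bash
python3 - <<'E'
from h import *
a=cv2.imread('pics/top.png'); b=cv2.imread('pics/side.png')
r=lambda i,s:cv2.resize(i,s,interpolation=cv2.INTER_CUBIC)
top=np.hstack([r(b[140:212,240:340],(400,288)),r(a[165:255,310:410],(400,288))])
bot=np.hstack([r(b[265:345,195:330],(400,288)),r(a[150:250,155:235],(400,288))])
cv2.imwrite('pics/crop.png',np.vstack([top,bot]))
E
```

```text
(no output)
```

View pics/crop.png

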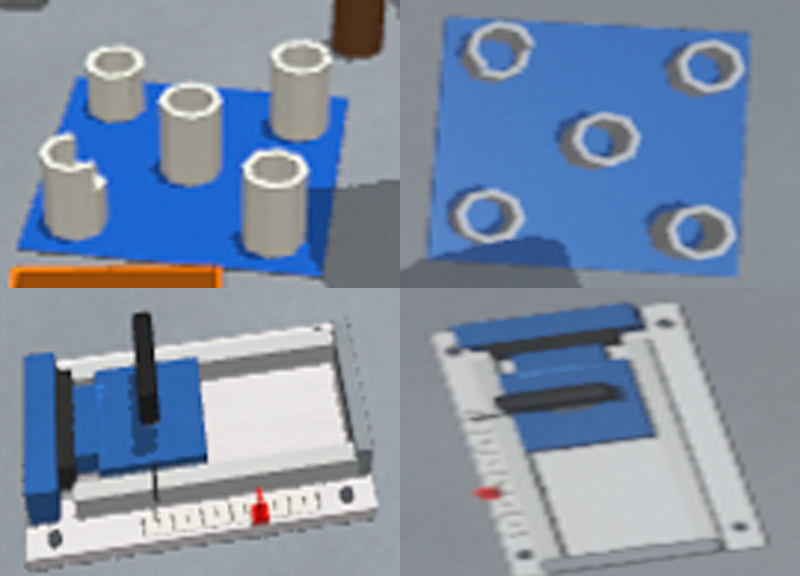

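Confirmed. At crop (70,190), side pixel (257,188), the rim is notched, so that is sleeve_chipped. At crop (115,80), side pixel (267,162), the sleeve is clearly shorter, so that is sleeve_short. The other three are whole and 60 mm tall. The red blade is at crop (260,505) and the pointer at (155,490). I'll move over the mat for a wrist look.

Request:
send_rows:
  plan:
    - [[0,0,0,0.04,0.04,0,0],[0,0,0,0.04,0.04,0,0],[0,0,0,0.04,0.04,0,0],[0,0,0,0.04,0.04,0,0],[0,0,0,0.04,0.04,0,0],[0,0,0,0.04,0.04,0,0],[0,0,0,0.04,0.04,0,0],[0,0,0,0.02,0.04,0,0]]

```text
t: 2.2
ee_pos: [0.5433, -0.2504, 0.2923]
eef_rot: [3.082, 0.597, 0.002]
wrist_force: [1.0, -0.1, -0.4]
gripper_width: 1.0
```

```bash
python3 - <<'E'
from h import *
from scipy.spatial.transform import Rotation as R
s=env.state();print(s['t'],s['ee_pos'],s['eef_rot'],s['joint_positions']);print(R.from_rotvec(s['eef_rot']).as_matrix().round(3))
p=shot('wrist','w1.png');print(p['cam_to_world'],p['fx'],p['cx'],p['cy'])
for t in ['sleeve_short','sleeve_chipped','sleeve_a']:
    for d in env.boxes_of(t,p)[:5]:
        X=w(p,d['xyz']); print(t,round(d['confidence'],2),X.round(3),np.round(proj(p,X)))
p=shot('top')
ms=env.silhouettes('bin',p)
u,v=np.array(np.nonzero(ms[0]['mask']))[::-1]
r=cv2.minAreaRect(np.c_[u,v].astype(np.float32)); print('bin',r,[ray(p,*c,0.07).round(3) for c in cv2.boxPoints(r)])
E
```

```text
2.2 [ 0.54331302 -0.25036467  0.29228496] [3.08207900e+00 5.96925356e-01 1.93204115e-03] [-5.41916812e-01  4.52020087e-01  1.62806333e+00 -9.64148860e-04
  1.05909567e+00  6.46735293e-01]
[[ 0.928  0.373  0.002]
 [ 0.373 -0.928 -0.002]
 [ 0.001  0.002 -1.   ]]
[[ 0.37353413  0.89058913  0.25946726  0.61588847]
 [-0.92761306  0.35786789  0.1070728  -0.22107725]
 [ 0.00250287 -0.28068056  0.95979798  0.38523376]
 [ 0.          0.          0.          1.        ]] 329.03455061823297 275.9219071988166 211.5946320931106
sleeve_short 0.83 [ 0.556 -0.324  0.039] [342. 205.]
sleeve_chipped 0.9 [ 0.572 -0.177  0.043] [219. 140.]
sleeve_a 0.88 [ 0.438 -0.295  0.037] [277. 286.]
sleeve_a 0.85 [ 0.387 -0.402  0.038] [341. 349.]
sleeve_a 0.73 [ 0.451 -0.164  0.041] [172. 239.]
sleeve_a 0.65 [ 0.495 -0.248  0.052] [256. 234.]
bin ((264.8324890136719, 199.15481567382812), (51.44036865234375, 46.38182830810547), 85.91438293457031) [array([0.593, 0.066, 0.07 ]), array([ 0.599, -0.055,  0.07 ]), array([ 0.465, -0.061,  0.07 ]), array([0.459, 0.058, 0.07 ])]
```

View pics/w1.png

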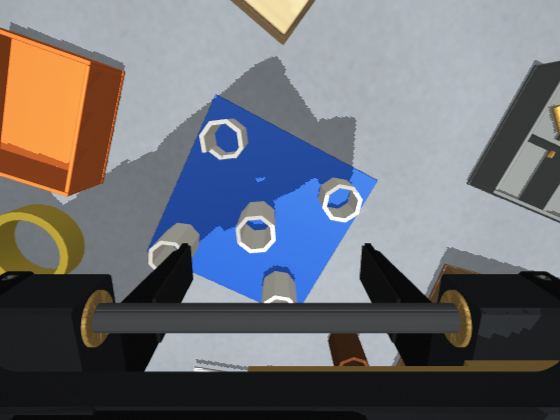

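The wrist view shows chipped at (222,138) and short at (341,201), with whole sleeves at (256,230), (172,245) and (279,290). Next I'll enlarge the two faulty ones to get their centre and flat angle.

```bash
python3 - <<'E'
from h import *
a=cv2.imread('pics/w1.png')
r=lambda i:cv2.resize(i,(400,400),interpolation=cv2.INTER_CUBIC)
cv2.imwrite('pics/c2.png',np.hstack([r(a[110:170,192:252]),r(a[170:230,312:372])]))
E
```

```text
(no output)
```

View pics/c2.png

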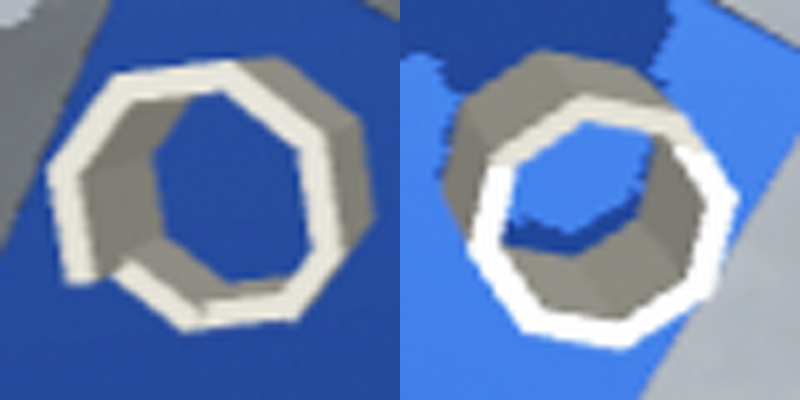

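```bash
cat > fit.py <<'E'
from h import *
from scipy.optimize import least_squares
def fit(P):
    # octagon, circumradius free; corners in order
    P=P[:,:2]; 
    def f(q):
        a=q[2]+q[4]*np.arange(len(P))*np.pi/4
        return (q[:2]+q[3]*np.c_[np.cos(a),np.sin(a)]-P).ravel()
    best=None
    for s in(1,-1):
        for a0 in np.arange(8)*np.pi/4:
            r=least_squares(lambda q:f([*q,s]),[*P.mean(0),a0,.0216])
            if best is None or r.cost<best[0].cost: best=(r,s)
    r,s=best; a=np.degrees(r.x[2])
    print('centre',r.x[:2].round(4),'R',round(r.x[3],4),'flat angle mod45',round((a+22.5)%45,1),'rms',np.sqrt(2*r.cost/len(P)).round(4)); return r.x,s
E
python3 - <<'E'
from fit import *
p=shot('wrist')
c=np.array([(68,283),(50,170),(113,75),(235,62),(325,130),(343,245)])*.15+[192-.5,110-.5]
P=np.array([ray(p,*q,.063) for q in c]); q,s=fit(P)
mid=q[2]+s*6.5*np.pi/4; print('chip dir deg',np.degrees(mid)%360)
c=np.array([(583,97),(690,125),(738,197),(715,295),(625,347),(525,330),(470,250),(488,168)]-np.array([400,0]))*.15+[311.5,169.5]
fit(np.array([ray(p,*q,.043) for q in c]))
E
```

```text
centre [ 0.5729 -0.1842] R 0.0216 flat angle mod45 29.2 rms 0.0005
chip dir deg 209.20694621330026
centre [ 0.5562 -0.3245] R -0.0215 flat angle mod45 11.6 rms 0.0011
```

Both fits are good: the fitted R is 21.6 and 21.5 mm, against 21.6 mm from the given size. The chip faces 209°, so I'll grip the whole flats at 119° and -61°.

Request:
send_rows:
  plan:
    - [[0,0,0.064,0.015,0.033,0,0],[0,0,0.064,0.015,0.033,0,0],[0,0,0,0,0,-0.02,0],[0,0,0,0,0,-0.04,0],[0,0,0,0,0,-0.04,0],[0,0,0,0,0,-0.04,0],[0,0,0,0,0,-0.02,0],[0,0,0,0,0,0,0]]

```text
t: 3.55
ee_pos: [0.5688, -0.1951, 0.1291]
eef_rot: [3.04, 0.773, 0.006]
wrist_force: [-0.4, -0.3, -0.6]
gripper_width: 1.002
```

Request:
send_rows:
  plan:
    - [[0,0,0,0.004,0.011,0,0],[0,0,0,0,0.001,-0.02,0],[0,0,0,0,0,-0.015,0],[0,0,0,0,0,0,0.3],[0,0,0,0,0,0,1],[0,0,0,0,0,0,1],[0,0,0,0,0,0,1],[0,0,0,0,0,0,1]]

```text
t: 4.55
ee_pos: [0.5752, -0.1835, 0.0991]
eef_rot: [3.036, 0.769, 0.016]
wrist_force: [-0.2, -0.4, 0.1]
gripper_width: 0.533
```

Request:
send_rows:
  plan:
    - [[0,0,0,0,0,0,1],[0,0,0,0,0,0,1],[0,0,0,0,0,0,1]]

```text
t: 4.92
ee_pos: [0.5751, -0.1835, 0.0993]
eef_rot: [3.036, 0.769, 0.017]
wrist_force: [0.2, 0.7, 0.6]
gripper_width: 0.419
```

Request:
send_rows:
  plan:
    - [[0,0,0,0,0,0.03,1],[0,0,0,0,0,0.05,1],[0,0,0,0,0,0.04,1],[0,0,-0.147,-0.004,0.05,0,1],[0,0,-0.147,-0.004,0.05,0,1],[0,0,-0.147,-0.004,0.05,0,1],[0,0,0,-0.004,0.045,0,1],[0,0,0,0,0,0,1]]

```text
t: 5.92
ee_pos: [0.5575, 0.0162, 0.2225]
eef_rot: [3.13, 0.06, 0.015]
wrist_force: [0.1, -0.4, 0.0]
gripper_width: 0.424
```

```bash
python3 - <<'E'
from h import *
a=shot('wrist'); b=shot('side')
cv2.imwrite('pics/w2.png',cv2.resize(np.vstack([a['color'],b['color'][120:]])[:,:,::-1],None,fx=.83,fy=.83))
E
```

```text
(no output)
```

View pics/w2.png

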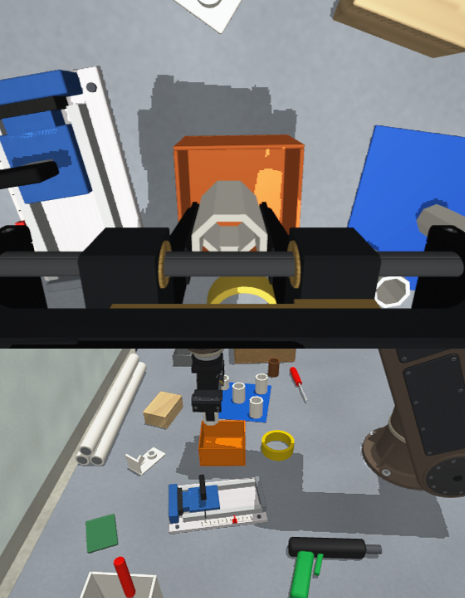

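The sleeve is held over the bin. I'll lower it, release with a partial opening, and lift.

Request:
send_rows:
  plan:
    - [[0,0,0,0.001,-0.012,0,1],[0,0,0,0,0,-0.04,1],[0,0,0,0,0,-0.04,1],[0,0,0,0,0,-0.03,1],[0,0,0,0,0,0,1],[0,0,0,0,0,0,0.4],[0,0,0,0,0,0,0.4],[0,0,0,0,0,0,0.4]]

```text
t: 7.02
ee_pos: [0.5617, -0.0089, 0.113]
eef_rot: [3.128, 0.042, 0.026]
wrist_force: [-0.4, -0.4, -0.1]
gripper_width: 0.594
```

Request:
send_rows:
  plan:
    - [[0,0,0,0,0,0.03,0.4],[0,0,0,0,0,0.05,0.4],[0,0,0,0,0,0.05,0.4],[0,0,0,0,-0.06,0,0],[0,0,0,0,-0.06,0,0],[0,0,0,0,-0.06,0,0],[0,0,0,0,-0.06,0,0],[0,0,0,0,-0.06,0,0]]

```text
t: 8.02
ee_pos: [0.5613, -0.3128, 0.255]
eef_rot: [3.123, 0.058, 0.043]
wrist_force: [1.2, 0.9, 0.5]
gripper_width: 0.992
```

Request:
send_rows:
  plan:
    - [[0.018,0.027,0.16,-0.005,-0.006,0,0],[0,0,0,0,0,-0.03,0],[0,0,0,0,0,-0.04,0],[0,0,0,0,0,-0.035,0],[0,0,0,0,0,0,0]]

```text
t: 8.65
ee_pos: [0.5554, -0.324, 0.1514]
eef_rot: [3.125, 0.31, 0.01]
wrist_force: [0.1, -1.0, 0.7]
gripper_width: 0.998
```

Request:
send_rows:
  plan:
    - [[0,0,0,0,0,-0.03,0],[0,0,0,0,0,-0.03,0],[0,0,0,0,0,-0.004,0],[0,0,0,0,0,0,1],[0,0,0,0,0,0,1],[0,0,0,0,0,0,1],[0,0,0,0,0,0,1],[0,0,0,0,0,0,1]]

```text
t: 9.65
ee_pos: [0.5592, -0.3259, 0.098]
eef_rot: [3.115, 0.311, 0.028]
wrist_force: [-0.3, 0.1, 0.0]
gripper_width: 0.535
```

Request:
send_rows:
  plan:
    - [[0,0,0,0,0,0,1],[0,0,0,0,0,0,1],[0,0,0,0,0,0,1]]

```text
t: 10.02
ee_pos: [0.5592, -0.3259, 0.0981]
eef_rot: [3.115, 0.311, 0.028]
wrist_force: [-0.4, -0.3, 1.0]
gripper_width: 0.417
```

Request:
send_rows:
  plan:
    - [[0,0,0,0,0,0.03,1],[0,0,0,0,0,0.05,1],[0,0,0,0,0,0.05,1],[0,0,-0.07,-0.015,0.055,0,1],[0,0,-0.07,-0.015,0.055,0,1],[0,0,0,-0.015,0.055,0,1],[0,0,0,-0.015,0.055,0,1],[0,0,0,0,0.055,0,1]]

```text
t: 11.02
ee_pos: [0.4957, -0.0466, 0.2308]
eef_rot: [3.129, 0.075, 0.028]
wrist_force: [0.5, -0.2, -0.1]
gripper_width: 0.418
```

Request:
send_rows:
  plan:
    - [[0,0,0,0,0.04,0,1],[0,0,0,0,0,0,1]]

```text
t: 11.28
ee_pos: [0.4949, -0.0025, 0.2311]
eef_rot: [3.129, 0.082, 0.029]
wrist_force: [0.4, -1.1, -0.5]
gripper_width: 0.42
```

```bash
python3 - <<'E'
from h import *
a=shot('wrist'); b=shot('top')
cv2.imwrite('pics/w3.png',np.hstack([cv2.resize(a['color'],(460,345)),cv2.resize(b['color'][140:260,150:300],(340,345))[:, :]])[:,:,::-1])
E
```

```text
(no output)
```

View pics/w3.png

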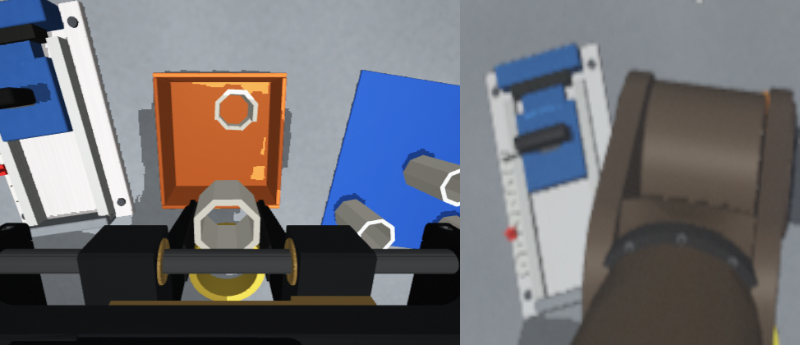

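The wrist view shows the chipped sleeve upright at the far side of the bin, (236,110), with the near side clear. I'll lower the short one there.

Request:
send_rows:
  plan:
    - [[0,0,0,0.001,0,-0.03,1],[0,0,0,0,0,-0.04,1],[0,0,0,0,0,-0.03,1],[0,0,0,0,0,-0.015,1],[0,0,0,0,0,0,1],[0,0,0,0,0,0,0.4],[0,0,0,0,0,0,0.4],[0,0,0,0,0,0,0.4]]

```text
t: 12.38
ee_pos: [0.4982, -0.0121, 0.1146]
eef_rot: [3.128, 0.064, 0.037]
wrist_force: [-0.6, -1.0, 0.4]
gripper_width: 0.595
```

Request:
send_rows:
  plan:
    - [[0,0,0,0,0,0.03,0.4],[0,0,0,0,0,0.05,0.4],[0,0,0,0,0,0.06,0.4],[0,0,0,0,0,0.04,0],[0,0,0,-0.02,0.03,0,0],[0,0,0,-0.02,0.03,0,0],[0,0,0,0,0,0,0]]

```text
t: 13.25
ee_pos: [0.456, 0.0496, 0.3041]
eef_rot: [3.127, 0.064, 0.047]
wrist_force: [0.7, 0.5, -0.1]
gripper_width: 0.962
```

```bash
python3 - <<'E'
from h import *
a=shot('wrist','w4.png'); b=shot('side','s4.png'); s=env.state(); print(s['ee_pos'],s['eef_rot'],s['joint_positions'].round(2))
cv2.imwrite('pics/v4.png',np.vstack([cv2.resize(a['color'][:300],None,fx=.8,fy=.8),cv2.resize(b['color'][190:345,180:340],(448,350))])[:,:,::-1])
for n,p in(('w',a),('s',b)):
    for t in ['slide','mark','pointer','bar','jig']:
        for d in env.boxes_of(t,p)[:2]: 
            X=w(p,d['xyz']); print(n,t,round(d['confidence'],2),X.round(3),np.round(proj(p,X)))
E
```

```text
[0.4572314  0.04837583 0.30381233] [3.1272065  0.06235635 0.04720754] [-0.03  0.23  1.94 -0.01  0.93  1.51]
w slide 0.56 [0.567 0.202 0.04 ] [127.  84.]
w slide 0.31 [0.53  0.002 0.006] [315. 129.]
w pointer 0.73 [0.565 0.203 0.036] [127.  86.]
w bar 0.83 [0.568 0.206 0.038] [123.  82.]
w bar 0.48 [ 0.362 -0.011  0.032] [319. 272.]
w jig 0.93 [0.547 0.197 0.031] [137. 105.]
w jig 0.58 [0.352 0.318 0.021] [ 51. 267.]
s slide 0.94 [0.566 0.22  0.043] [242. 302.]
s pointer 0.82 [0.564 0.223 0.04 ] [243. 304.]
s pointer 0.57 [ 0.541 -0.215  0.003] [272. 188.]
s bar 0.81 [0.568 0.218 0.039] [242. 303.]
s jig 0.93 [0.531 0.225 0.025] [259. 311.]
```

View pics/v4.png

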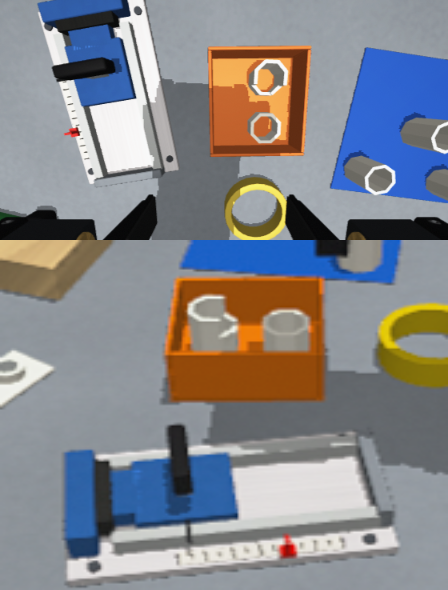

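Both rejects stand in the bin, at view (268,77) and (264,127), and in the side crop they sit below the rim. Next I'll turn the tool about 98° so the jaws lie along the jig's x, near the bar, with the camera on the scale side.

Request:
send_rows:
  plan:
    - [[0,0,0.17,0.01,0.01,0,0],[0,0,0.17,0.01,0.01,0,0],[0,0,0.17,0.01,0.01,0,0],[0,0,0.17,0.01,0.01,0,0],[0,0,0.17,0.01,0.01,0,0],[0,0,0.17,0.01,0.01,0,0],[0,0,0.17,0.01,0.01,0,0],[0,0,0.17,0.01,0.01,0,0]]

```text
t: 14.85
ee_pos: [0.5396, 0.1298, 0.3028]
eef_rot: [-2.354, -2.067, -0.047]
wrist_force: [-0.3, 0.1, -0.7]
gripper_width: 1.0
```

Request:
send_rows:
  plan:
    - [[0,0,0.17,0.005,0.01,0,0],[0,0,0.17,0,0,0,0],[0,0,0,0,0,0,0]]

```text
t: 15.22
ee_pos: [0.5454, 0.1407, 0.3021]
eef_rot: [-1.954, -2.442, -0.043]
wrist_force: [-0.5, -0.5, 0.8]
gripper_width: 1.0
```

```bash
python3 - <<'E'
from h import *
from scipy.spatial.transform import Rotation as R
s=env.state();print(s['ee_pos'],s['eef_rot'],s['joint_positions'].round(2));print(R.from_rotvec(s['eef_rot']).as_matrix().round(3))
a=shot('wrist','w5.png')
cv2.imwrite('pics/v5.png',cv2.resize(a['color'][:300],(800,429),interpolation=cv2.INTER_CUBIC)[:,:,::-1])
for t in ['mark','pointer','bar']:
    for d in env.boxes_of(t,a)[:2]:
        X=w(a,d['xyz']); print(t,round(d['confidence'],2),X.round(3),np.round(proj(a,X)))
E
```

```text
[0.54541516 0.14066246 0.30210051] [-1.95369933 -2.4418395  -0.04291209] [ 0.12  0.39  1.71  0.03  1.04 -0.11]
[[-0.219  0.976  0.006]
 [ 0.975  0.219  0.03 ]
 [ 0.028  0.013 -1.   ]]
mark 0.48 [0.478 0.261 0.019] [237.  71.]
pointer 0.95 [0.563 0.213 0.037] [305. 135.]
pointer 0.41 [0.496 0.003 0.033] [210. 295.]
bar 0.84 [0.565 0.214 0.038] [307. 134.]
```

View pics/v5.png

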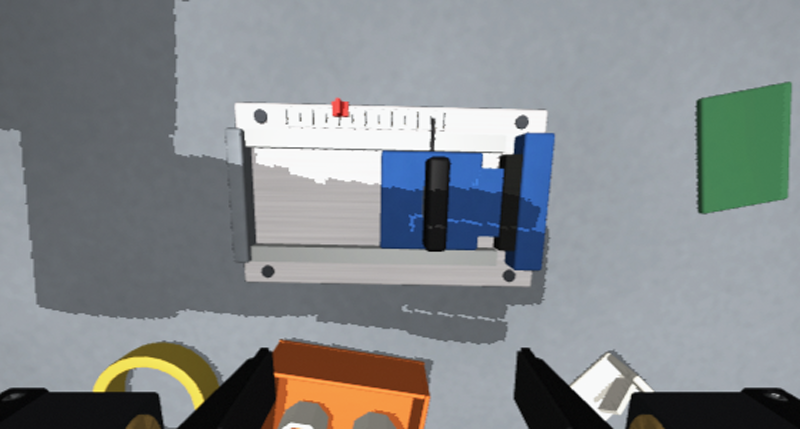

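The wrist view shows the jig upright. At view scale 1.43, the pointer tip is at (433,118), the red mark at (340,105), and the bar top spans (438,158) to (436,248).

```bash
python3 - <<'E'
from h import *
p=shot('wrist'); im=p['color'].astype(int); k=1.4286
g=lambda u,v,z:ray(p,(u+.5)/k-.5,(v+.5)/k-.5,z)[:2]
# base corners at z=.012, order (-x,+y),(+x,+y),(+x,-y),(-x,-y)
C=np.array([g(236,103,.012),g(547,110,.012),g(531,286,.012),g(246,281,.012)])
M=np.array([(-.12,.07),(.12,.07),(.12,-.07),(-.12,-.07)])
A,B=C-C.mean(0),M; H=B.T@A; U,S,V=np.linalg.svd(H); Rm=V.T@U.T; th=np.arctan2(Rm[1,0],Rm[0,0])
print('corners',C.round(3).tolist(),'centre',C.mean(0).round(4),'yaw',np.degrees(th).round(2),'res',np.linalg.norm((Rm@M.T).T+C.mean(0)-C,axis=1).round(4))
J=lambda X:(Rm.T@(X-C.mean(0))).round(4)
R_,G,B_=im[...,0],im[...,1],im[...,2]
v,u=np.nonzero((R_>150)&(G<70)&(B_<80)&(np.arange(420)[:,None]<120)); print('red',u.min(),u.max(),v.min(),v.max())
for vv in range(v.min(),v.max()+1): print(vv,u[v==vv].min(),u[v==vv].max(),end='; ')
print()
for z in(.02,.033): print('mark',z,J(ray(p,(u.min()+u.max())/2,np.median(v),z)[:2]))
v2=np.arange(78,100)
for vv in range(80,100,3): 
    row=im[vv,285:325].sum(1); print(vv,285+row.argmin(),row.min())
print('ptr tip',J(g(433,118,.0335)),'ptr root',J(g(433,140,.0335)))
blk=(im.max(2)<45); blk[:, :290]=0; blk[:,325:]=0; blk[:108]=0; blk[180:]=0
n,l,st,ce=cv2.connectedComponentsWithStats(blk.astype(np.uint8)); i=1+st[1:,4].argmax(); print(st[i],ce[i])
bc=ray(p,*ce[i],.088)[:2]; print('bar',bc.round(4),J(bc), 'expected',(Rm@[.03,0]+C.mean(0)).round(4))
E
```

```text
corners [[0.402, 0.244], [0.634, 0.291], [0.663, 0.156], [0.428, 0.108]] centre [0.5317 0.1998] yaw 11.4 res [0.0015 0.0014 0.0009 0.001 ]
red 235 240 69 80
69 237 237; 70 237 237; 71 237 240; 72 237 240; 73 237 240; 74 237 240; 75 237 239; 76 237 239; 77 237 239; 78 237 239; 79 235 239; 80 235 239; 
mark 0.02 [-0.0395  0.0676]
mark 0.033 [-0.0383  0.0658]
80 292 328
83 302 169
86 302 159
89 302 160
92 302 174
95 302 176
98 302 179
ptr tip [0.0295 0.0591] ptr root [0.0301 0.0439]
[296 110  19  66 871] [304.63145809 145.88863375]
bar [0.5602 0.2032] [ 0.0286 -0.0023] expected [0.5611 0.2058]
```

Everything agrees: the corners fit to 1.5 mm and the yaw is 11.4°. The pointer is at jig x of about 0.0295 and the blade at about -0.038, so the pull is about 68 mm. Going to the bar.

Request:
send_rows:
  plan:
    - [[-0.03,0.006,-0.02,0.008,0.032,0,0],[0,0,0,0.007,0.032,0,0],[0,0,0,0,0,-0.04,0],[0,0,0,0,0,-0.05,0],[0,0,0,0,0,-0.05,0],[0,0,0,0,0,-0.01,0],[0,0,0,0,0,0,0]]

```text
t: 16.35
ee_pos: [0.5614, 0.2062, 0.1514]
eef_rot: [2.001, 2.416, 0.007]
wrist_force: [1.2, -0.3, 0.7]
gripper_width: 0.997
```

```bash
python3 - <<'E'
from h import *
from scipy.spatial.transform import Rotation as R
s=env.state();print(s['ee_pos'],R.from_rotvec(s['eef_rot']).as_matrix().round(3).tolist(),s['wrist_force'])
E
```

```text
[0.56144465 0.20618676 0.15135093] [[-0.186, 0.982, 0.006], [0.983, 0.186, 0.0], [-0.001, 0.006, -1.0]] [ 1.17590603 -0.25682977  0.66407555]
```

Request:
send_rows:
  plan:
    - [[0,0,0.01,0,0,-0.02,0],[0,0,0,0,0,-0.004,0.5],[0,0,0,0,0,0,1],[0,0,0,0,0,0,1],[0,0,0,0,0,0,1],[0,0,0,0,0,0,1],[0,0,0,0,0,0,1],[0,0,0,0,0,0,1]]

```text
t: 17.35
ee_pos: [0.5644, 0.2068, 0.1352]
eef_rot: [1.987, 2.419, 0.021]
wrist_force: [0.0, 0.1, 0.1]
gripper_width: 0.322
```

Request:
send_rows:
  plan:
    - [[0,0,0,0,0,0,1],[0,0,0,0,0,0,1],[0,0,0,0,0,0,1],[0,0,0,0,0,0,1],[0,0,0,0,0,0,1],[0,0,0,0,0,0,1]]

```text
t: 18.1
ee_pos: [0.5611, 0.2062, 0.1347]
eef_rot: [1.99, 2.424, 0.008]
wrist_force: [-1.0, -0.4, 2.3]
gripper_width: 0.148
```

Gripped: the opening is 14 mm, which matches the bar. I'll pull about 60 mm, then look.

Request:
send_rows:
  plan:
    - [[0,0,0,-0.01,-0.002,0,1],[0,0,0,-0.01,-0.002,0,1],[0,0,0,-0.01,-0.002,0,1],[0,0,0,-0.01,-0.002,0,1],[0,0,0,-0.01,-0.002,0,1],[0,0,0,-0.01,-0.002,0,1],[0,0,0,0,0,0,1],[0,0,0,0,0,0,1]]

```text
t: 19.1
ee_pos: [0.5133, 0.1964, 0.1346]
eef_rot: [1.977, 2.405, 0.055]
wrist_force: [11.5, 3.0, -11.0]
gripper_width: 0.156
```

```bash
python3 - <<'E'
from h import *
s=env.state(); print(s['ee_pos'],s['wrist_force'])
p=shot('wrist','w6.png'); q=shot('side','s6.png')
cv2.imwrite('pics/v6.png',np.vstack([cv2.resize(p['color'][60:260,150:400],(700,300),interpolation=cv2.INTER_CUBIC) if 0 else cv2.resize(p['color'][:260],(640,297)),cv2.resize(q['color'][265:345,195:335],(525,300),interpolation=cv2.INTER_CUBIC)[:,:] if 0 else cv2.resize(q['color'][270:345,180:340],(640,300),interpolation=cv2.INTER_CUBIC)])[:,:,::-1])
E
```

```text
[0.51332475 0.19636879 0.13460597] [ 11.46926075   3.03944535 -11.01703092]
```

View pics/v6.png

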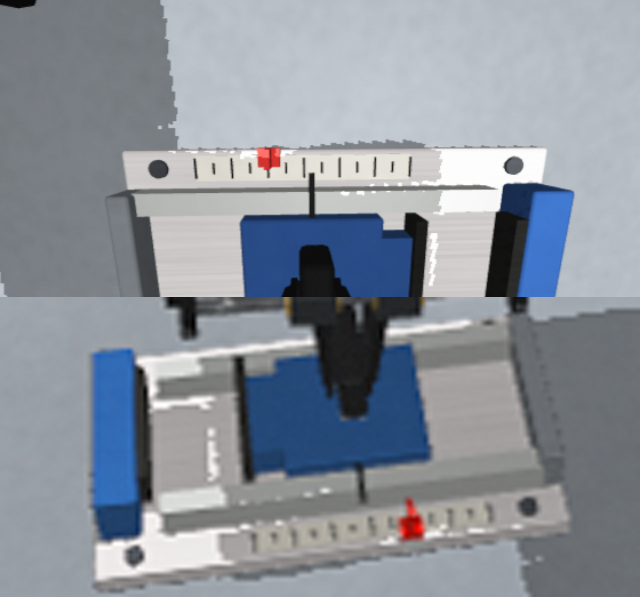

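```bash
cat > gap.py <<'E'
from h import *
p=shot('wrist'); im=p['color'].astype(int); s=env.state(); print(s['t'],s['ee_pos'],s['wrist_force'],s['gripper_width'])
th=np.radians(11.4); ex=np.array([np.cos(th),np.sin(th)]); c=np.array([.5317,.1998]); ey=np.array([-ex[1],ex[0]])
J=lambda X:np.array([ex@(X[:2]-c),ey@(X[:2]-c)]).round(4)
red=(im[...,0]>120)&(im[...,1]<80)&(im[...,2]<90); red[220:]=0
v,u=np.nonzero(red)
for vv in range(v.min(),v.max()+1): print(vv,u[v==vv].min(),u[v==vv].max(),u[v==vv].size,end='; ')
print()
for vv,z in((v.min()+1,.033),((v.min()+v.max())//2,.025)): print('mark',z,J(ray(p,u[v==vv].mean(),vv,z)))
# pointer: project known jig y 0.052 line, find darkest column near expected
best=[]
for jx in np.arange(-.05,.035,.0005):
    X=c+jx*ex+.052*ey; uu,vv=proj(p,[*X,.0335]); best.append((sum(cv2.getRectSubPix(p['color'],(1,1),(float(uu),float(vv))).ravel().astype(int)),jx))
b=np.array(best); d=b[b[:,0]<200]; print('pointer jig x',d[:,1].mean().round(4) if len(d) else None,'range',d[:,1].min(),d[:,1].max())
E
python3 gap.py
```

```text
19.25 [0.51344482 0.19642233 0.13457053] [13.17649425  3.69645738 -9.36328014] 0.154038474702829
129 231 243 13; 130 231 240 10; 131 235 240 6; 132 235 240 6; 133 235 239 5; 134 235 239 5; 135 235 239 5; 136 235 239 5; 137 226 243 12; 138 226 243 17; 139 226 243 18; 140 226 244 18; 141 226 244 18; 142 226 244 18; 143 226 244 18; 144 226 244 19; 145 226 244 19; 146 231 236 6; 147 231 235 5; 148 233 234 2; 
mark 0.033 [-0.0379  0.0714]
mark 0.025 [-0.0392  0.0665]
pointer jig x -0.017 range -0.017999999999999974 -0.015999999999999973
```

Request:
send_rows:
  plan:
    - [[0,0,0,-0.008,-0.0016,0,1],[0,0,0,-0.008,-0.0016,0,1],[0,0,0,-0.006,-0.0012,0,1],[0,0,0,0,0,0,1]]

```text
t: 19.75
ee_pos: [0.4999, 0.1936, 0.1345]
eef_rot: [1.969, 2.393, 0.084]
wrist_force: [13.3, 4.1, -10.4]
gripper_width: 0.161
```

```bash
python3 gap.py
```

```text
19.8 [0.50021859 0.19362626 0.13451299] [ 13.93226661   4.09244783 -10.72339532] 0.16251347016164755
129 248 256 7; 130 250 261 12; 131 247 261 12; 132 247 261 11; 133 246 261 13; 134 244 261 18; 135 244 261 18; 136 244 261 18; 137 244 261 18; 138 244 261 18; 139 244 261 18; 140 244 261 18; 141 244 261 18; 142 244 261 18; 143 244 261 18; 144 244 261 18; 145 244 261 18; 146 251 254 4; 147 251 254 4; 
mark 0.033 [-0.038   0.0714]
mark 0.025 [-0.0398  0.0664]
pointer jig x -0.0295 range -0.030499999999999985 -0.028499999999999984
```

Request:
send_rows:
  plan:
    - [[0,0,0,-0.006,-0.0012,0,1],[0,0,0,-0.006,-0.0012,0,1],[0,0,0,0,0,0,1],[0,0,0,0,0,0,1]]

```text
t: 20.3
ee_pos: [0.4971, 0.1929, 0.1346]
eef_rot: [1.962, 2.38, 0.113]
wrist_force: [12.8, 2.7, -10.8]
gripper_width: 0.167
```

```bash
python3 gap.py
```

```text
20.35 [0.497282   0.19293169 0.13455123] [ 14.71692266   3.40369434 -10.277789  ] 0.16616862820268444
129 252 259 7; 130 244 261 13; 131 244 261 18; 132 244 261 18; 133 244 261 18; 134 244 261 18; 135 244 261 18; 136 244 261 18; 137 244 261 18; 138 244 261 18; 139 244 261 18; 140 244 261 18; 141 244 261 18; 142 244 261 18; 143 244 261 18; 144 244 261 18; 145 244 261 18; 146 251 255 5; 147 251 255 5; 
mark 0.033 [-0.0388  0.0714]
mark 0.025 [-0.04    0.0665]
pointer jig x -0.031 range -0.03199999999999999 -0.029999999999999985
```

Request:
send_rows:
  plan:
    - [[-0.006,0.03,0,-0.005,-0.001,0,1],[-0.006,0.03,0,-0.003,-0.0006,0,1],[-0.003,0.015,0,-0.003,-0.0006,0,1],[-0.002,0.01,0,-0.002,-0.0004,0,1]]

```text
t: 20.85
ee_pos: [0.4948, 0.1923, 0.135]
eef_rot: [1.989, 2.41, 0.042]
wrist_force: [14.2, 4.2, -12.4]
gripper_width: 0.149
```

```bash
python3 gap.py
```

```text
20.9 [0.4948445  0.1923588  0.13496218] [ 14.6052898    3.84356865 -10.14047347] 0.15231938343166618
129 265 271 5; 130 265 276 12; 131 271 276 6; 132 271 276 6; 133 271 276 6; 134 262 276 11; 135 261 276 16; 136 260 276 17; 137 259 276 18; 138 259 276 18; 139 259 276 18; 140 259 276 18; 141 259 276 18; 142 259 276 18; 143 259 276 18; 144 259 276 18; 145 259 276 18; 146 267 270 4; 147 267 269 3; 
mark 0.033 [-0.0382  0.0714]
mark 0.025 [-0.0399  0.0664]
pointer jig x -0.037 range -0.03799999999999999 -0.03599999999999999
```

Request:
send_rows:
  plan:
    - [[-0.002,0.01,0,-0.0035,-0.0007,0,1]]

```text
t: 21.02
ee_pos: [0.4941, 0.1922, 0.135]
eef_rot: [1.991, 2.412, 0.039]
wrist_force: [15.9, 4.3, -12.3]
gripper_width: 0.151
```

```bash
python3 gap.py; python3 gap.py|tail -1; python3 - <<'E'
from h import *
for i in range(10): shot('wrist')
p=shot('wrist','w7.png'); q=shot('side','s7.png')
cv2.imwrite('pics/v7.png',np.vstack([cv2.resize(p['color'][100:200,180:360],(720,400),interpolation=cv2.INTER_CUBIC),cv2.resize(q['color'][205:345,180:340],(229,200),interpolation=cv2.INTER_CUBIC) if 0 else np.hstack([cv2.resize(q['color'][290:340,200:340],(504,180),interpolation=cv2.INTER_CUBIC),cv2.resize(q['color'][200:265,225:303],(216,180),interpolation=cv2.INTER_CUBIC)])])[:,:,::-1])
E
python3 gap.py
```

```text
21.075 [0.49403858 0.19216146 0.134991  ] [ 14.87119634   3.83215912 -12.06891921] 0.15362151305255722
129 267 274 6; 130 267 278 12; 131 272 278 7; 132 272 278 7; 133 272 278 7; 134 263 278 12; 135 262 278 17; 136 262 278 17; 137 261 278 18; 138 261 278 18; 139 261 278 18; 140 261 278 18; 141 261 278 18; 142 261 278 18; 143 261 278 18; 144 261 278 18; 145 261 278 18; 146 268 271 4; 147 268 271 4; 148 268 268 1; 
mark 0.033 [-0.038   0.0714]
mark 0.025 [-0.0397  0.0664]
pointer jig x -0.0377 range -0.03899999999999999 -0.03649999999999999
pointer jig x -0.038 range -0.03899999999999999 -0.03699999999999999
21.775 [0.49403728 0.19217966 0.13500412] [ 14.85626581   3.40528086 -11.91906653] 0.15217098739034962
129 267 274 6; 130 267 278 12; 131 273 278 6; 132 273 278 6; 133 273 278 6; 134 263 278 11; 135 262 278 17; 136 262 278 17; 137 261 278 18; 138 261 278 18; 139 261 278 18; 140 261 278 18; 141 261 278 18; 142 261 278 18; 143 261 278 18; 144 261 278 18; 145 261 278 18; 146 268 272 5; 147 268 271 4; 148 268 268 1; 
mark 0.033 [-0.0381  0.0714]
mark 0.025 [-0.0398  0.0664]
pointer jig x -0.038 range -0.03899999999999999 -0.03699999999999999
```

View pics/v7.png

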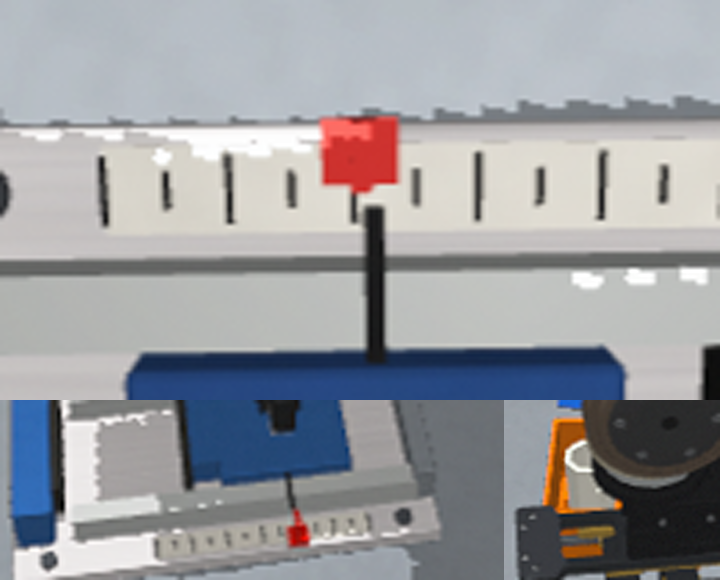

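The pointer is at view (373,210) and the clip centre at (361,150), so it is about 0 to 2 mm short. The side crop shows the pointer meeting the blade. One 1 mm nudge, then check that it's steady and hand in.

Request:
send_rows:
  plan:
    - [[-0.002,0.01,0,-0.0035,-0.0007,0,1]]

```text
t: 21.9
ee_pos: [0.4933, 0.192, 0.135]
eef_rot: [1.992, 2.413, 0.035]
wrist_force: [15.5, 3.8, -11.8]
gripper_width: 0.152
```

```bash
python3 - <<'E'
from h import *
for i in range(14): shot('side')
E
python3 gap.py; python3 - <<'E'
from h import *
b=shot('side')
for t in ['sleeve_a','sleeve_short','sleeve_chipped']:
    for d in env.boxes_of(t,b)[:5]: print(t,round(d['confidence'],2),w(b,d['xyz']).round(3))
env.job_done()
E
```

```text
22.65 [0.49319727 0.19197761 0.13500664] [ 14.24674003   4.19329084 -12.28508188] 0.14938178091692914
129 269 276 6; 130 269 280 12; 131 275 280 6; 132 275 280 6; 133 275 280 6; 134 265 280 11; 135 264 280 17; 136 264 280 17; 137 263 280 18; 138 263 280 18; 139 263 280 18; 140 263 280 18; 141 263 280 18; 142 263 280 18; 143 263 280 18; 144 263 280 18; 145 263 280 18; 146 270 274 5; 147 270 273 4; 
mark 0.033 [-0.0381  0.0714]
mark 0.025 [-0.0398  0.0664]
pointer jig x -0.039 range -0.039999999999999994 -0.03799999999999999
sleeve_a 0.26 [ 0.737 -0.126  0.053]
sleeve_chipped 0.54 [0.568 0.005 0.045]
the job is handed in; nothing more can be done
```

I put the chipped and short sleeves in the orange bin. Then I pulled the slide about 68 mm by its crossbar and handed the job in at about 22.7 s, still gripping the bar.

**Slide:** the pointer measured at jig x = -0.039, between the two readings of the mark (-0.038 and -0.040), so within about 1 mm. The tool did not move over the last 0.7 s, the pull was about 15 N, and the gripper opening matched the 14 mm bar.

**Bin:** a picture taken after releasing the second sleeve showed both standing upright inside the bin, below its rim.

**Not fully checked:** in the last side view the arm hid the mat and part of the bin. The network found only the chipped sleeve there, plus one low-confidence "sleeve_a" at the wood block. The good sleeves and bystanders were therefore not re-measured at the end, but no move showed unexpected contact force.

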